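# Tip the tile plaque face-up into the gift carton and pack the slim box in front of it

## Robot

A 7-joint arm with a two-finger parallel gripper is mounted at the origin on the work surface. World frame = base frame: x ahead of the robot, y to its left, z up, the work surface at z = 0. Lengths are in m, angles in rad, forces in N, time in s.
With the tool pointing down it reaches from about 0.425 to 1.025 m from the base axis. Payload 3.6 kg.
Tool frame: the origin (TCP) lies between the finger pads; the fingertips stand 8 mm ahead of it and the grasp point (between the pads) lies 11 mm behind it (r.tcp_to_tips is the distance from the TCP to the fingertips, in m); z points along the fingers, x is the direction in which the jaws open and shut, and the axes are right-handed (so a half turn about z gives the same grasp; the last joint's range is limited). The gripper opens to 85 mm and grips with 20 to 120 N. Pads are 22 mm wide; open, the fingers measure 114 mm over their backs; the gripper's body (76 mm by 85 mm) begins 54 mm behind the grasp point. The pads swing forward as they close: fully open they stand 13 mm farther back than shut.
Start: joints at [1.071, 0.591, 0.048, 1.609, -0.033, 0.943, -0.034], TCP at [0.286, -0.666, 0.239] pointing down, gripper open.
Joint ranges: [-2.69, 2.69], [-0.47, 2.24], [-1.27, 1.36], [0.19, 2.51], [-1.53, 4.68], [0.08, 2.07], [-3.09, 3.09]. Speed limits (rad/s): [2.57, 2.57, 3.14, 3.14, 3.14, 3.14, 3.14].

## Interface

Orientations are given as a unit quaternion [x, y, z, w].
In Python, from plant import readout, camera, calibration, r gives the robot as it stands.
- The arm moves only by the tool drive_tool, never from a script. Its argument "targets" is a list of rows, each an object with "slide": the shift along the tool's x, y, z in m, a list of three; "turn": the turn, a rotation vector about the tool's x, y, z in degrees, a list of three; "grip": the closure in counts, from 0 (fully open) to 255 (shut). A call has 1 to 20 rows; each row shifts and turns the pose as measured when the row begins, along the tool's axes as they then stand; what a row does not reach is not made up. A row lasts 1/8 s, in which the tool goes at most 62.5 mm and 10.7 degrees, less where a joint would pass 70% of its speed; a pose out of reach is approached as far as the arm can. A call with a gripper value outside its range is refused whole. The fingers move at their own pace and stop on an object; the grip force is fixed at half the most. Time passes only in rows, so rows that do not move let the fingers close. It gives the time, the measured TCP pose, the force and the opening at its end, in the units of the state.
- readout.get_obs(): the state, without advancing time (a new reading comes with each control period).
- camera(name): name is "scene" or "top" or "wrist"; returns (picture, depth): 384x512x3 uint8, red, green, blue; 384x512 float32, m along the optical axis (not along the pixel's ray), 0 where there is no reading.
- calibration(name): a dict with "vfov" (degrees; the focal length in pixels is half the picture's height over the tangent of half this angle, whatever the lens; pixels are square), "cx", "cy" (the principal point, pixels), "world_from_camera" (4x4, takes a point from camera to world coordinates); the wrist camera has in their place "T_tool_cam" (4x4, takes a point from camera to tool coordinates, whose origin is the TCP and whose axes are the tool frame's). Camera axes: x right, y up, looking along -z (the intrinsics and any distortion apply to the point x, -y, -z); pixel columns grow to the right and rows downward; lengths in m; the calibration is good to about 2 mm. A picture is of the moment at which its call begins: read the wrist's pose just before it. calibration takes no time and is no camera call.
- r.finish_job(): hands the job in, once; it reports no verdict.
The state is a dict: "clock": time; "q": joint angles; "qvel": joint speeds; "joint_torque": joint torques, N m; "eef_pos": TCP position; "orientation": TCP orientation; "wrist_force": force on the tool from outside, world axes, zero at the start; "wrist_torque": the same for the moment, N m; "finger_gap": opening from 0.0 (shut) to 1.0 (fully open).
Only numpy, scipy, OpenCV 4.12 (cv2) and the standard library are available. Lean on these libraries where they do the work, as an engineer would, in place of code of your own. Each camera call takes 0.05 s, during which the arm holds its last target.

## Task

The square tile plaque lies face-down on the counter: push it up against the front edge of the gift carton until it stands on edge and tips over into the carton, so that it lies tile side up, then slide it flat all the way back against the carton's rear wall. Finally pack the long slim wooden box upright as it is, crosswise in the gap in front of the plaque, flat on the carton's floor and not sticking out of its open front. Leave the other goods standing where they are.

Things in the scene. Friction and masses are not known exactly. Their poses are not given: they have to be found in the camera images.
- carton: Open-topped cardboard carton without a front wall, fixed. Origin: middle of its front edge, at counter level; y points from the open front to the rear wall, x across, z up. Solid base 24 mm thick: its upright front face (plane y = 0) is the low wall to push against, its top the floor. Inside x -85 to 85, y 0 to 150 mm. Side and rear walls 5 mm thick, tops at z = 64 mm; side walls begin at y = 0.
- plaque_c (a point): Square plaque, 0.13 to 0.25 kg: wooden board 100 x 100 x 6 mm with a white tile 86 x 86 x 6 mm glued centrally on its front, so the board overhangs the tile by 7 mm all round. Starts tile down, 20 to 85 mm before the carton's front face and within 25 mm of its middle line. Point: its centre. x, y along its edges, z out of the wooden back (up at the start, down when tile side up).
- slim_c (a point): Long slim closed wooden box with a thin dark band and a small brass clasp, 150 x 40 x 45 mm high, 0.11 to 0.22 kg, standing on the counter. Point: its centre. x along its 150 mm length, y across its 40 mm width, z up. Plaque (100 mm) and box (40 mm) together leave 10 mm of the carton's depth free.
- tin: Loose bystander, not part of the job, to be left standing where it is. Origin: centre of its underside. Round steel tin, 70 mm diameter, 45 mm high.
- jar: Loose bystander, not part of the job, to be left standing where it is. Origin: centre of its underside. Glass jar with a cork lid, 56 mm diameter, 80 mm high.
- spool: Loose bystander, not part of the job, to be left standing where it is. Origin: centre of its underside. Empty wooden ribbon spool, 60 mm diameter, 40 mm high.
- mug: Loose bystander, not part of the job, to be left standing where it is. Origin: centre of its underside. White mug, 76 mm diameter, 85 mm high.
- cube: Loose bystander, not part of the job, to be left standing where it is. Origin: centre of its underside. Cube-like cardboard gift box with a lid, 69 x 69 x 62 mm.
- coasters: Loose bystander, not part of the job, to be left standing where it is. Origin: centre of its underside. Round stack of cork coasters, 90 mm diameter, 20 mm high.
- bottle: Loose bystander, not part of the job, to be left standing where it is. Origin: centre of its underside. Tall corked glass bottle, 54 mm diameter, 150 mm high.
Things that resemble listed ones, but are neither listed nor needed, are in the scene too. What is shaped like the part that bears plaque_c but red, turquoise or yellow is not meant.

How it is judged:
On the way, in this order (a step that is already met when the one before it is completed fails the run):
1. the plaque stands on edge at the carton's front edge, pushed up from the counter (angle between plaque_c's own z axis and vertical between 1.2 and 2.1 rad and y of plaque_c in the frame of carton between -0.045 and 0.03 m and x of plaque_c in the frame of carton between -0.06 and 0.06 m and height (world z) of plaque_c below 0.075 m).
2. the plaque lies tile side up, flat in the carton and home against the rear wall (angle between plaque_c's own z axis and vertical above 3.04 rad and x of plaque_c in the frame of carton between -0.037 and 0.037 m and y of plaque_c in the frame of carton between 0.088 and 0.104 m and z of plaque_c in the frame of carton between 0.026 and 0.034 m and linear speed of plaque below 0.01 m/s), for 0.2 s.
At the end, for the whole second after the job is handed in: Plaque flat in the carton, tile side up, at most 12 mm from the rear wall; slim box upright and flat on the carton floor in front of it, lengthwise across the carton (within 0.12 rad), at most 4 mm beyond the open front; both released and at rest (all of step 2 and angle between slim_c's own z axis and vertical below 0.1 rad and angle between the x axis of slim_c and the x axis of carton, either way round below 0.12 rad and x of slim_c in the frame of carton between -0.014 and 0.014 m and y of slim_c in the frame of carton between 0.016 and 0.034 m and z of slim_c in the frame of carton between 0.0425 and 0.0505 m and linear speed of slim below 0.01 m/s); the robot touches nothing.
It fails at once if one of the other goods is moved more than 40 mm (distance of any of tin, jar, spool, mug, cube, coasters, bottle from where it was at the start of the episode above 0.04 m).
It fails at once if one of the other goods is knocked over (angle between any of tin, jar, spool, mug, cube, coasters, bottle's own z axis and vertical above 0.6 rad).
It also fails if it takes over 69 s, if anything falls off the work surface, if the arm or the gripper's body presses on something with over 40 N, if the wrist force passes 120 N, or if a joint passes its speed limit or range.

## Working session

There is one attempt and no reset: what is moved stays moved. The work goes in short steps, Python scripts to look and compute and a tool call to move; the robot and the scene stay as the last step left them, time stands still between calls to the robot, and variables do not carry over. Pictures are saved under pics/ and viewed, and the job is handed in when it is done.

Besides the shell and the picture viewer there is one more tool, called after "Request:" as name(argument=value, ...) on one line, values as JSON. drive_tool: Moves the arm, as the interface text tells. Its arguments: {"type":"object","properties":{"targets":{"type":"array"}},"required":["targets"]}

```bash
ls; mkdir -p pics
cat > h.py <<'E'
import numpy as np, cv2
from plant import readout, camera, calibration, r
from scipy.spatial.transform import Rotation as R
def T_of(name,obs=None):
    c=calibration(name)
    if name=='wrist':
        o=obs; T=np.eye(4); T[:3,:3]=R.from_quat(o['orientation']).as_matrix(); T[:3,3]=o['eef_pos']
        return T@np.array(c['T_tool_cam'])
    return np.array(c['world_from_camera'])
def rays(name,px,T):
    c=calibration(name); f=192/np.tan(np.radians(c['vfov'])/2)
    px=np.atleast_2d(px).astype(float)
    K=np.array([[f,0,c['cx']],[0,f,c['cy']],[0,0,1]])
    d=c.get('distortion',None); 
    if d is None: d=c.get('dist',None)
    n=cv2.undistortPoints(px[:,None],K,None if d is None else np.array(d,float))[:,0]
    v=np.c_[n[:,0],-n[:,1],-np.ones(len(n))]
    return T[:3,3], v@T[:3,:3].T
def onplane(name,px,z,T):
    o,v=rays(name,px,T); return o+v*((z-o[2])/v[:,2])[:,None]
def depthpts(name,px,depth,T):
    o,v=rays(name,px,T); px=np.atleast_2d(px).astype(int)
    return o+v*depth[px[:,1],px[:,0]][:,None]
def shot(name,fn):
    o=readout.get_obs(); im,d=camera(name); cv2.imwrite('pics/'+fn+'.png',im[:,:,::-1]); np.savez('pics/'+fn+'.npz',im=im,d=d,T=T_of(name,o)); return im,d,T_of(name,o)
E
python3 - <<'E'
from h import *
for n in ['scene','top','wrist']: print(n,calibration(n))
print(readout.get_obs())
shot('scene','s0');shot('top','t0')
E
```

```text
pics
scene {'vfov': 54.52133832501443, 'cx': 259.66322941570843, 'cy': 187.68162423974786, 'world_from_camera': array([[ 0.04907021, -0.78214888,  0.62115638,  1.21580093],
       [ 0.99867284,  0.02868229, -0.04277709, -0.03213014],
       [ 0.01564186,  0.62243109,  0.78251829,  0.97426652],
       [ 0.        ,  0.        ,  0.        ,  1.        ]])}
top {'vfov': 48.41660594327283, 'cx': 257.36177333462706, 'cy': 190.93742843360053, 'world_from_camera': array([[ 0.01059675,  0.99560713, -0.09302773,  0.34534177],
       [-0.99990153,  0.00969437, -0.01014663,  0.0195413 ],
       [-0.00920021,  0.09312609,  0.99561182,  1.35204611],
       [ 0.        ,  0.        ,  0.        ,  1.        ]])}
wrist {'vfov': 58.145938667783504, 'cx': 252.23594322704892, 'cy': 196.6684316091137, 'T_tool_cam': array([[ 9.99999589e-01, -8.01705899e-04,  4.23281351e-04,
         9.22805572e-04],
       [-6.51307492e-04, -9.60083424e-01, -2.79713056e-01,
        -7.15937852e-02],
       [ 6.30633016e-04,  2.79712666e-01, -9.60083552e-01,
        -1.34095862e-01],
       [ 0.00000000e+00,  0.00000000e+00,  0.00000000e+00,
         1.00000000e+00]])}
{'clock': 0.0, 'q': array([ 1.07154054,  0.59210563,  0.04829519,  1.60986035, -0.03328666,
        0.94271101, -0.03368342]), 'qvel': array([ 5.70311000e-04,  1.13733833e-04, -2.69199271e-04, -3.98117827e-04,
       -1.52000382e-04,  6.87016949e-05, -2.32323331e-05]), 'joint_torque': array([-7.83699652e-04, -5.48703003e+01,  1.54666275e+00, -1.98123747e+01,
        9.43036051e-03,  8.76131351e-03,  4.28969415e-06]), 'eef_pos': array([ 0.28584437, -0.66536644,  0.23813631]), 'orientation': array([ 8.35107939e-01, -5.50084931e-01, -9.87665133e-04, -5.69233364e-04]), 'wrist_force': array([-0.00576695, -0.1320005 , -0.31235394]), 'wrist_torque': array([-0.01542639, -0.03029926, -0.00216941]), 'finger_gap': 1.0013905678574122}
```

View pics/s0.png

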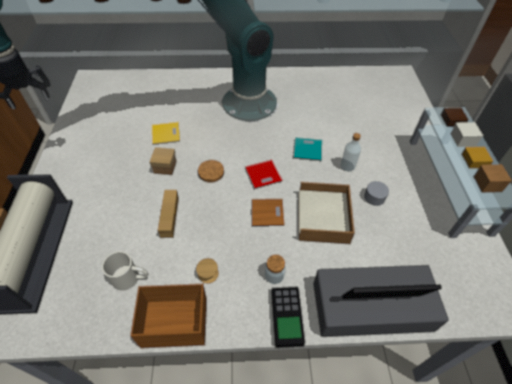

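View pics/t0.png

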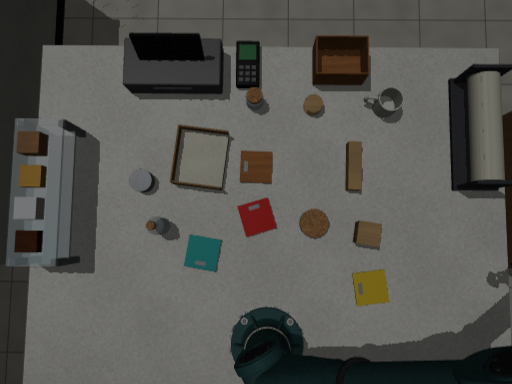

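Candidates for the plaque in the top view: brown wood (256,167), red (257,217), turquoise (203,253), yellow (370,287). The wooden one is meant. For the box: slim wooden (354,166), versus the open brown tray (340,60) and the cube (368,234). The slim one is meant. I'll check both in crops.

Run:
```python
from h import *
a=np.load('pics/t0.npz'); im=a['im'][:,:,::-1]
cv2.imwrite('pics/t0c.png',cv2.resize(im[110:210,160:380],None,fx=3.6,fy=3.6,interpolation=cv2.INTER_CUBIC))
b=np.load('pics/s0.npz'); im=b['im'][:,:,::-1]
cv2.imwrite('pics/s0c.png',cv2.resize(im[165:265,150:370],None,fx=3.6,fy=3.6,interpolation=cv2.INTER_CUBIC))
for p in [(200,157),(256,167),(354,166),(300,160),(180,130),(228,150)]:
    print(p,depthpts('top',p,a['d'],a['T']).round(4))
```

```text
(200, 157) [[0.5742 0.2142 0.0292]]
(256, 167) [[0.5465 0.0383 0.0129]]
(354, 166) [[ 0.548  -0.265   0.0424]]
(300, 160) [[ 0.5722 -0.1019  0.0011]]
(180, 130) [[0.6568 0.2769 0.0423]]
(228, 150) [[0.6025 0.1289 0.0015]]
```

View pics/t0c.png

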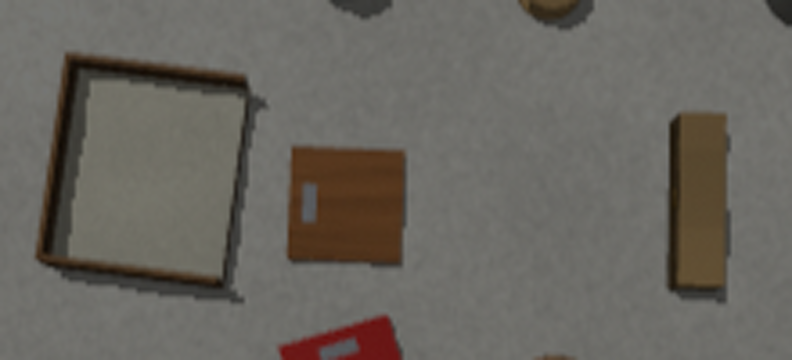

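View pics/s0c.png

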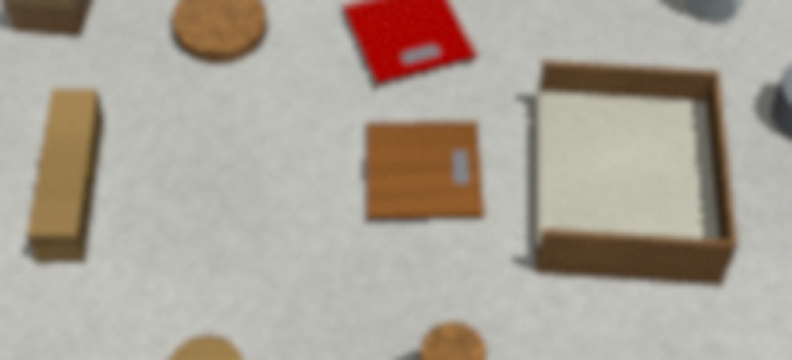

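```bash
cat > m.py <<'E'
from h import *
def rectpts(mask):
    cs,_=cv2.findContours(mask.astype(np.uint8),cv2.RETR_EXTERNAL,cv2.CHAIN_APPROX_NONE)
    c=max(cs,key=cv2.contourArea); return c
def blob(fn,name,roi,z,lo,hi):
    a=np.load('pics/%s.npz'%fn); hsv=cv2.cvtColor(a['im'],cv2.COLOR_RGB2HSV)
    m=np.zeros(hsv.shape[:2],np.uint8); x0,y0,x1,y1=roi
    m[y0:y1,x0:x1]=cv2.inRange(hsv,lo,hi)[y0:y1,x0:x1]
    c=rectpts(m)[:,0]
    P=onplane(name,c,z,a['T'])[:,:2]
    rc=cv2.minAreaRect((P*1000).astype(np.float32)); return c,P,rc
E
python3 - <<'E'
from m import *
a=np.load('pics/t0.npz');hsv=cv2.cvtColor(a['im'],cv2.COLOR_RGB2HSV)
for p in [(256,175),(354,166),(200,157),(180,128),(300,160),(350,175)]: print(p,hsv[p[1],p[0]])
b=np.load('pics/s0.npz');hs=cv2.cvtColor(b['im'],cv2.COLOR_RGB2HSV)
for p in [(267,205),(168,210),(325,210),(325,236),(230,220)]: print(p,hs[p[1],p[0]])
for fn,n,roi in [('t0','top',(232,145,280,190)),('s0','scene',(240,190,292,235))]:
    c,P,rc=blob(fn,n,roi,0.012,(0,90,30),(25,255,255)); print('plaque',fn,rc,c.min(0),c.max(0))
for fn,n,roi in [('t0','top',(335,130,372,200)),('s0','scene',(155,180,185,240))]:
    c,P,rc=blob(fn,n,roi,0.045,(0,60,30),(30,255,255)); print('slim',fn,rc,c.min(0),c.max(0))
# carton via depth, top
d=a['d']; ys,xs=np.mgrid[110:205,160:245]; px=np.c_[xs.ravel(),ys.ravel()]
P=depthpts('top',px,d,a['T'])
fl=(P[:,2]>0.016)&(P[:,2]<0.034); w=(P[:,2]>0.045)
for k in (fl,w): print(cv2.minAreaRect((P[k][:,:2]*1000).astype(np.float32)),np.median(P[k][:,2]))
E
```

```text
(256, 175) [ 13 165  79]
(354, 166) [ 17 119  90]
(200, 157) [ 25  27 114]
(180, 128) [ 13 155  23]
(300, 160) [ 24  12 110]
(350, 175) [ 18 117  94]
(267, 205) [ 14 180 136]
(168, 210) [ 19 130 151]
(325, 210) [ 27  25 196]
(325, 236) [ 16 139  79]
(230, 220) [ 34   9 189]
plaque t0 ((548.4240112304688, 39.94512176513672), (99.18863677978516, 98.25187683105469), 0.4368255138397217) [240 151] [271 182]
plaque s0 ((548.9365234375, 39.771690368652344), (96.17886352539062, 99.18636322021484), 87.92040252685547) [252 199] [283 225]
slim t0 ((549.706787109375, -262.7687072753906), (46.38742446899414, 152.89208984375), 89.31527709960938) [346 141] [361 190]
slim s0 ((562.8564453125, -262.3020935058594), (46.45832061767578, 171.6653594970703), 88.564453125) [158 190] [177 237]
((567.3312377929688, 178.62167358398438), (218.09556579589844, 176.99252319335938), 83.3192138671875) 0.024844107610608845
((495.4097900390625, 185.4835968017578), (392.13385009765625, 215.54611206054688), 19.07925033569336) 0.06299066117155294
```

Run:
```python
from m import *
a=np.load('pics/t0.npz'); d=a['d']; T=a['T']
H,W=d.shape; ys,xs=np.mgrid[0:H,0:W]; P=depthpts('top',np.c_[xs.ravel(),ys.ravel()],d,T).reshape(H,W,3)
m=((P[...,2]>0.012)&(P[...,2]<0.08)).astype(np.uint8)
m[:,:160]=0; m[:,236:]=0; m[:112]=0;m[205:]=0
n,l,s,_=cv2.connectedComponentsWithStats(m); k=1+np.argmax(s[1:,4]); print(s[k])
c=rectpts(l==k)[:,0]
# front edge: rightmost pixel per row among rows 140..185
rows=range(136,186); fe=np.array([(np.where(l[y]==k)[0].max()+0.5,y) for y in rows])
Q=onplane('top',fe,0.024,T)[:,:2]
vx,vy,x0,y0=cv2.fitLine(Q.astype(np.float32),cv2.DIST_HUBER,0,.01,.01).ravel(); print('front',vx,vy,x0,y0,np.degrees(np.arctan2(vy,vx)))
Tt=P[c[:,1],c[:,0]]; 
O=onplane('top',c,0.064,T)[:,:2]
print(cv2.minAreaRect((O*1000).astype(np.float32)), cv2.boxPoints(cv2.minAreaRect((O*1000).astype(np.float32))))
# scene picture
b=np.load('pics/s0.npz'); d=b['d'];T=b['T']
P=depthpts('scene',np.c_[xs.ravel(),ys.ravel()],d,T).reshape(H,W,3)
m=((P[...,2]>0.014)&(P[...,2]<0.08)).astype(np.uint8); m[:,:290]=0;m[:,360:]=0;m[:178]=0;m[247:]=0
n,l,s,_=cv2.connectedComponentsWithStats(m); k=1+np.argmax(s[1:,4]); print(s[k])
fe=np.array([(np.where(l[y]==k)[0].min()-0.5,y) for y in range(195,228)])
Q=onplane('scene',fe,0.024,T)[:,:2]
vx,vy,x0,y0=cv2.fitLine(Q.astype(np.float32),cv2.DIST_HUBER,0,.01,.01).ravel(); print('front',vx,vy,x0,y0,np.degrees(np.arctan2(vy,vx)))
cv2.imwrite('pics/x.png',(l==k)*255)
kk=(l==k)&(P[...,2]>.056)
print(cv2.minAreaRect((P[kk][:,:2]*1000).astype(np.float32)),cv2.boxPoints(cv2.minAreaRect((P[kk][:,:2]*1000).astype(np.float32))))
```

```text
[ 170  124   59   66 3113]
front 0.9927749 -0.11999167 0.5647787 0.13534251 -6.8916216
((570.9483642578125, 211.09164428710938), (160.7607421875, 184.49795532226562), 83.24146270751953) [[469.88083 142.12619]
 [653.0967  120.41349]
 [672.01587 280.0571 ]
 [488.80005 301.7698 ]]
[ 299  181   56   61 3053]
front 0.9935117 -0.11373031 0.5599024 0.13585669 -6.5303965
((569.5879516601562, 213.560302734375), (155.39425659179688, 184.79489135742188), 83.31338500976562) [[468.77203 147.15031]
 [652.30994 125.63304]
 [670.4039  279.97028]
 [486.86597 301.48755]][ WARN:0@0.379] global loadsave.cpp:1063 imwrite_ Unsupported depth image for selected encoder is fallbacked to CV_8U.
```

```bash
cat >> h.py <<'E'
CY=np.radians(-6.75); CO=np.array([0.5612,0.1358,0])
CR=R.from_euler('z',CY)
def c2w(p): return CO+CR.apply(p)
def w2c(p): return CR.inv().apply(np.asarray(p)-CO)
def toolrot(yaw,pitch=0): # tool x at yaw (deg rel carton x), pointing down
    return R.from_euler('z',CY+np.radians(yaw))*R.from_euler('x',np.pi+np.radians(pitch))
def plan(pos,rot,vmax=0.06,amax=10,start=None):
    o=readout.get_obs() if start is None else start
    p=np.array(o['eef_pos']); q=R.from_quat(o['orientation'])
    rv=(q.inv()*rot).as_rotvec(degrees=True); n=int(np.ceil(max(np.linalg.norm(pos-p)/vmax,np.linalg.norm(rv)/amax,1)))
    for i in range(n):
        s=q.inv().apply((pos-p)/n); print([round(x,4) for x in s],[round(x,2) for x in rv/n]); q=q*R.from_rotvec(rv/n,degrees=True)
    return n
def where():
    o=readout.get_obs(); e=(toolrot(0).inv()*R.from_quat(o['orientation'])).as_rotvec(degrees=True)
    print('t',round(o['clock'],2),'tcp carton mm',(w2c(o['eef_pos'])*1000).round(1),'rot',e.round(2),'F carton',CR.inv().apply(o['wrist_force']).round(1),'gap',round(o['finger_gap'],3))
E
python3 - <<'E'
from h import *
where()
plan(c2w([0,-0.20,0.2]),toolrot(0),vmax=.055)
E
```

```text
t 0.1 tcp carton mm [-179.2 -828.   238.3] rot [ 0.06 -0.11 59.99] F carton [ 0.1 -0.6 -0.6] gap 1.003
[np.float64(-0.0378), np.float64(-0.0391), np.float64(0.0033)] [np.float64(-0.0), np.float64(0.01), np.float64(-5.0)]
[np.float64(-0.0343), np.float64(-0.0423), np.float64(0.0033)] [np.float64(-0.0), np.float64(0.01), np.float64(-5.0)]
[np.float64(-0.0305), np.float64(-0.0451), np.float64(0.0032)] [np.float64(-0.0), np.float64(0.01), np.float64(-5.0)]
[np.float64(-0.0264), np.float64(-0.0476), np.float64(0.0032)] [np.float64(-0.0), np.float64(0.01), np.float64(-5.0)]
[np.float64(-0.0222), np.float64(-0.0497), np.float64(0.0032)] [np.float64(-0.0), np.float64(0.01), np.float64(-5.0)]
[np.float64(-0.0178), np.float64(-0.0514), np.float64(0.0032)] [np.float64(-0.0), np.float64(0.01), np.float64(-5.0)]
[np.float64(-0.0132), np.float64(-0.0528), np.float64(0.0032)] [np.float64(-0.0), np.float64(0.01), np.float64(-5.0)]
[np.float64(-0.0086), np.float64(-0.0537), np.float64(0.0032)] [np.float64(-0.0), np.float64(0.01), np.float64(-5.0)]
[np.float64(-0.0039), np.float64(-0.0543), np.float64(0.0032)] [np.float64(-0.0), np.float64(0.01), np.float64(-5.0)]
[np.float64(0.0009), np.float64(-0.0544), np.float64(0.0032)] [np.float64(-0.0), np.float64(0.01), np.float64(-5.0)]
[np.float64(0.0056), np.float64(-0.0541), np.float64(0.0032)] [np.float64(-0.0), np.float64(0.01), np.float64(-5.0)]
[np.float64(0.0103), np.float64(-0.0534), np.float64(0.0032)] [np.float64(-0.0), np.float64(0.01), np.float64(-5.0)]
```

Request:
drive_tool(targets=[{"slide": [-0.038,-0.039,0.003],"turn": [0,0,-5],"grip": 110},{"slide": [-0.034,-0.042,0.003],"turn": [0,0,-5],"grip": 110},{"slide": [-0.03,-0.045,0.003],"turn": [0,0,-5],"grip": 110},{"slide": [-0.026,-0.048,0.003],"turn": [0,0,-5],"grip": 110},{"slide": [-0.022,-0.05,0.003],"turn": [0,0,-5],"grip": 110},{"slide": [-0.018,-0.051,0.003],"turn": [0,0,-5],"grip": 110},{"slide": [-0.013,-0.053,0.003],"turn": [0,0,-5],"grip": 110},{"slide": [-0.009,-0.054,0.003],"turn": [0,0,-5],"grip": 110},{"slide": [-0.004,-0.054,0.003],"turn": [0,0,-5],"grip": 110},{"slide": [0.001,-0.054,0.003],"turn": [0,0,-5],"grip": 110},{"slide": [0.006,-0.054,0.003],"turn": [0,0,-5],"grip": 110},{"slide": [0.01,-0.053,0.003],"turn": [0,0,-5],"grip": 110},{"slide": [0,0,0],"turn": [0,0,0],"grip": 110}])

```text
clock: 1.72
eef_pos: [0.5349, -0.0424, 0.1971]
orientation: [0.999, -0.042, -0.002, -0.001]
wrist_force: [0.2, -0.5, -0.4]
finger_gap: 0.567
```

Run:
```python
from h import *
where()
shot('wrist','w1')
plan(c2w([0,-0.185,0.2]),toolrot(0),vmax=.055)
```

```text
t 1.73 tcp carton mm [  -5.2 -180.1  197.1] rot [ 0.16 -0.21 -1.89] F carton [ 0.3 -0.4 -0.4] gap 0.567
[np.float64(0.0059), np.float64(0.002), np.float64(-0.0032)] [np.float64(-0.03), np.float64(0.3), np.float64(1.65)]
```

View pics/w1.png

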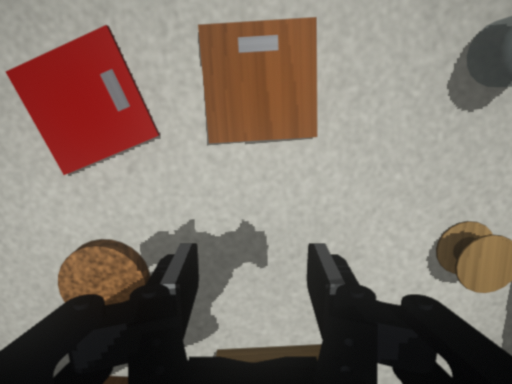

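Run:
```python
from m import *
c,P,rc=blob('w1','wrist',(190,10,325,150),0.012,(0,90,30),(25,255,255)); print(rc)
b=cv2.boxPoints(rc)/1000; print((w2c(np.c_[b,np.zeros(4)])*1000).round(1), (w2c([rc[0][0]/1000,rc[0][1]/1000,0])*1000).round(1))
a=np.load('pics/w1.npz')
print((w2c(onplane('wrist',[(60,275),(150,275),(440,250),(103,240),(60,170),(157,135),(315,355),(220,355)],0.02,a['T']))*1000).round(0))
```

```text
((548.2909545898438, 38.984100341796875), (99.57527160644531, 99.3627700805664), 88.5211181640625)
[[ -46.3 -151.8    0. ]
 [  52.6 -142.7    0. ]
 [  43.5  -43.5    0. ]
 [ -55.5  -52.6    0. ]] [ -1.4 -97.7   0. ]
[[-195. -288.   20.]
 [-104. -285.   20.]
 [ 181. -247.   20.]
 [-148. -249.   20.]
 [-182. -180.   20.]
 [ -91. -145.   20.]
 [  69. -375.   20.]
 [ -33. -379.   20.]]
```

Run:
```python
from h import *
print(r.tcp_to_tips)
plan(c2w([-1,-0.185,0.03]),toolrot(0),vmax=.055)
```

```text
0.008
[np.float64(-0.0523), np.float64(-0.0014), np.float64(0.0091)] [np.float64(-0.0), np.float64(0.02), np.float64(0.09)]
[np.float64(-0.0523), np.float64(-0.0013), np.float64(0.009)] [np.float64(-0.0), np.float64(0.02), np.float64(0.09)]
[np.float64(-0.0523), np.float64(-0.0012), np.float64(0.009)] [np.float64(-0.0), np.float64(0.02), np.float64(0.09)]
[np.float64(-0.0523), np.float64(-0.0012), np.float64(0.009)] [np.float64(-0.0), np.float64(0.02), np.float64(0.09)]
[np.float64(-0.0523), np.float64(-0.0011), np.float64(0.009)] [np.float64(-0.0), np.float64(0.02), np.float64(0.09)]
[np.float64(-0.0523), np.float64(-0.001), np.float64(0.009)] [np.float64(-0.0), np.float64(0.02), np.float64(0.09)]
[np.float64(-0.0523), np.float64(-0.0009), np.float64(0.009)] [np.float64(-0.0), np.float64(0.02), np.float64(0.09)]
[np.float64(-0.0523), np.float64(-0.0009), np.float64(0.009)] [np.float64(-0.0), np.float64(0.02), np.float64(0.09)]
[np.float64(-0.0523), np.float64(-0.0008), np.float64(0.0089)] [np.float64(-0.0), np.float64(0.02), np.float64(0.09)]
[np.float64(-0.0523), np.float64(-0.0007
[... 435 characters left out ...]
.float64(-0.0523), np.float64(-0.0004), np.float64(0.0089)] [np.float64(-0.0), np.float64(0.02), np.float64(0.09)]
[np.float64(-0.0523), np.float64(-0.0003), np.float64(0.0089)] [np.float64(-0.0), np.float64(0.02), np.float64(0.09)]
[np.float64(-0.0523), np.float64(-0.0002), np.float64(0.0088)] [np.float64(-0.0), np.float64(0.02), np.float64(0.09)]
[np.float64(-0.0523), np.float64(-0.0001), np.float64(0.0088)] [np.float64(-0.0), np.float64(0.02), np.float64(0.09)]
[np.float64(-0.0523), np.float64(-0.0001), np.float64(0.0088)] [np.float64(-0.0), np.float64(0.02), np.float64(0.09)]
[np.float64(-0.0523), np.float64(0.0), np.float64(0.0088)] [np.float64(-0.0), np.float64(0.02), np.float64(0.09)]
```

Request:
drive_tool(targets=[{"slide": [0.004,0.004,0.05],"turn": [0,0,1.6],"grip": 110},{"slide": [0,0,0.05],"turn": [0,0,0],"grip": 110},{"slide": [0,0,0.04],"turn": [0,0,0],"grip": 110},{"slide": [0,0,0.02],"turn": [0,0,0],"grip": 110},{"slide": [0,0,0],"turn": [0,0,0],"grip": 110}])

```text
clock: 2.4
eef_pos: [0.536, -0.0595, 0.033]
orientation: [0.998, -0.065, -0.002, 0.003]
wrist_force: [0.5, -0.3, 0.4]
finger_gap: 0.568
```

Run:
```python
from h import *
where()
```

```text
t 2.4 tcp carton mm [  -2.  -196.9   33. ] rot [-0.35 -0.22  0.75] F carton [ 0.6 -0.3  0.4] gap 0.568
```

Request:
drive_tool(targets=[{"slide": [0,0,0.014],"turn": [0.3,0.2,-0.7],"grip": 110},{"slide": [0,0,0.004],"turn": [0,0,0],"grip": 110},{"slide": [0,0,0.0],"turn": [0,0,0],"grip": 110}])

```text
clock: 2.78
eef_pos: [0.5369, -0.0617, 0.0158]
orientation: [0.998, -0.06, 0.001, 0.001]
wrist_force: [0.1, 0.1, 0.7]
finger_gap: 0.57
```

Request:
drive_tool(targets=[{"slide": [0,0,0.004],"turn": [0,0,0],"grip": 110},{"slide": [0,0,0.0],"turn": [0,0,0],"grip": 110}])

```text
clock: 3.02
eef_pos: [0.5377, -0.0617, 0.0125]
orientation: [0.998, -0.061, 0.002, 0.001]
wrist_force: [-0.2, -0.6, -0.2]
finger_gap: 0.567
```

Request:
drive_tool(targets=[{"slide": [0,0,0.003],"turn": [0,0,0],"grip": 110},{"slide": [0,0,0.0],"turn": [0,0,0],"grip": 110}])

```text
clock: 3.28
eef_pos: [0.538, -0.0615, 0.0096]
orientation: [0.998, -0.06, 0.003, 0.001]
wrist_force: [0.3, 0.5, -1.2]
finger_gap: 0.568
```

Request:
drive_tool(targets=[{"slide": [0,0,0.003],"turn": [0,0,0],"grip": 110},{"slide": [0,0,0.0],"turn": [0,0,0],"grip": 110}])

```text
clock: 3.52
eef_pos: [0.5381, -0.0614, 0.0064]
orientation: [0.998, -0.06, 0.003, 0.001]
wrist_force: [0.7, 0.1, 0.2]
finger_gap: 0.569
```

Request:
drive_tool(targets=[{"slide": [0.0,-0.015,0],"turn": [0,0,0],"grip": 110},{"slide": [0,-0.015,0.0],"turn": [0,0,0],"grip": 110},{"slide": [0,-0.015,0.0],"turn": [0,0,0],"grip": 110},{"slide": [0,-0.015,0.0],"turn": [0,0,0],"grip": 110},{"slide": [0,-0.01,0.0],"turn": [0,0,0],"grip": 110},{"slide": [0,-0.005,0.0],"turn": [0,0,0],"grip": 110}])

```text
clock: 4.28
eef_pos: [0.5472, 0.019, 0.0063]
orientation: [0.998, -0.059, 0.002, 0.001]
wrist_force: [0.1, -0.5, -0.3]
finger_gap: 0.566
```

Run:
```python
from h import *
where()
shot('wrist','w2')
```

```text
t 4.28 tcp carton mm [-1.000e-01 -1.176e+02  6.300e+00] rot [-0.07  0.28  0.06] F carton [ 0.2 -0.5 -0.3] gap 0.566
```

View pics/w2.png

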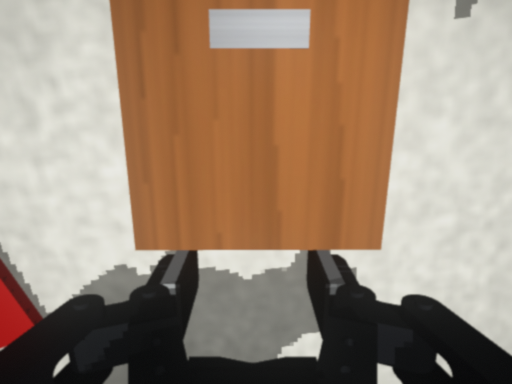

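The board is square to both fingers, with its trailing edge at row 248. I'll push until it meets the carton.

Request:
drive_tool(targets=[{"slide": [0.0,-0.005,0],"turn": [0,0,0],"grip": 110},{"slide": [0,-0.003,0.0],"turn": [0,0,0],"grip": 110}])

```text
clock: 4.58
eef_pos: [0.5482, 0.0269, 0.0063]
orientation: [0.998, -0.06, 0.002, 0.001]
wrist_force: [-0.6, -2.5, 0.8]
finger_gap: 0.568
```

Request:
drive_tool(targets=[{"slide": [0.0,-0.003,0],"turn": [0,0,0],"grip": 110},{"slide": [0,-0.003,0.0],"turn": [0,0,0],"grip": 110}])

```text
clock: 4.82
eef_pos: [0.5482, 0.0269, 0.0063]
orientation: [0.998, -0.062, 0.001, 0.005]
wrist_force: [1.1, -6.0, 2.2]
finger_gap: 0.57
```

Request:
drive_tool(targets=[{"slide": [0.0,-0.005,-0.002],"turn": [0,0,0],"grip": 110},{"slide": [0,-0.005,-0.004],"turn": [0,0,0],"grip": 110},{"slide": [0,-0.005,-0.005],"turn": [0,0,0],"grip": 110}])

```text
clock: 5.2
eef_pos: [0.5473, 0.0271, 0.0164]
orientation: [0.998, -0.066, -0.003, 0.014]
wrist_force: [0.3, -7.7, -0.1]
finger_gap: 0.568
```

Run:
```python
from h import *
where()
shot('wrist','w3')
```

```text
t 5.2 tcp carton mm [  -1.  -109.6   16.4] rot [-1.58 -0.23  0.85] F carton [ 1.2 -7.6 -0.1] gap 0.568
```

View pics/w3.png

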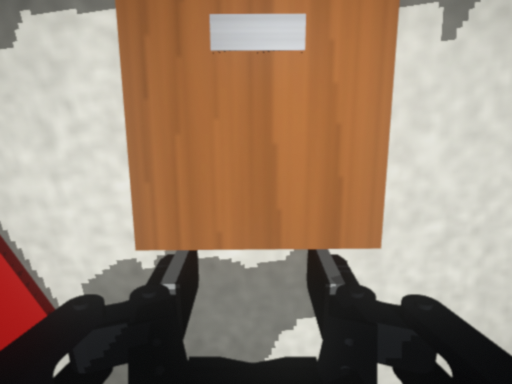

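Run:
```python
from h import *
a=np.load('pics/w3.npz')
for p in [(256,240),(200,240),(310,240),(256,150),(256,70)]: print((w2c(depthpts('wrist',p,a['d'],a['T']))*1000).round(1))
```

```text
[[  1.8 -94.9  20.7]]
[[-21.  -94.8  20.2]]
[[ 23.5 -94.8  21.4]]
[[  2.2 -58.7  18. ]]
[[  2.5 -29.9  14.2]]
```

Request:
drive_tool(targets=[{"slide": [0.0,-0.006,-0.006],"turn": [1,0,-0.5],"grip": 110},{"slide": [0,-0.006,-0.006],"turn": [0.3,0,0],"grip": 110},{"slide": [0,-0.007,-0.006],"turn": [0.3,0,0],"grip": 110},{"slide": [0,-0.007,-0.006],"turn": [0.3,0,0],"grip": 110}])

```text
clock: 5.75
eef_pos: [0.5483, 0.0318, 0.0403]
orientation: [0.998, -0.069, -0.006, 0.01]
wrist_force: [-0.2, -9.6, 1.6]
finger_gap: 0.572
```

```bash
cat > look.py <<'E'
from h import *
import sys
where(); im,d,T=shot('wrist',sys.argv[1])
for p in [(256,240),(200,240),(310,240),(256,150),(256,70)]: print((w2c(depthpts('wrist',p,d,T))*1000).round(1))
E
python3 look.py w4
```

```text
t 5.75 tcp carton mm [  -0.6 -104.8   40.3] rot [-1.14 -0.62  1.17] F carton [ 0.9 -9.5  1.6] gap 0.572
[[  2.3 -90.6  43.8]]
[[-20.5 -90.1  44.2]]
[[ 24.4 -91.2  43.1]]
[[  2.9 -55.9  30.9]]
[[  3.4 -24.2  19.4]]
```

Request:
drive_tool(targets=[{"slide": [0.0,-0.008,-0.006],"turn": [0.5,0.3,-0.7],"grip": 110},{"slide": [0,-0.008,-0.006],"turn": [0.3,0,0],"grip": 110},{"slide": [0,-0.009,-0.006],"turn": [0.3,0,-0.3],"grip": 110},{"slide": [0,-0.009,-0.006],"turn": [0.3,0,0],"grip": 110}])

```text
clock: 6.3
eef_pos: [0.5503, 0.0481, 0.0652]
orientation: [0.998, -0.066, -0.007, 0.008]
wrist_force: [-0.2, -7.1, 4.7]
finger_gap: 0.57
```

```bash
python3 look.py w5
```

```text
t 6.3 tcp carton mm [ -0.6 -88.4  65.2] rot [-0.98 -0.69  0.84] F carton [ 0.6 -7.1  4.7] gap 0.57
[[  2.3 -73.9  69.3]]
[[-20.6 -73.8  69.1]]
[[ 24.2 -74.1  69.2]]
[[  2.5 -41.7  41.9]]
[[ 2.9 -5.9 10. ]]
```

View pics/w5.png

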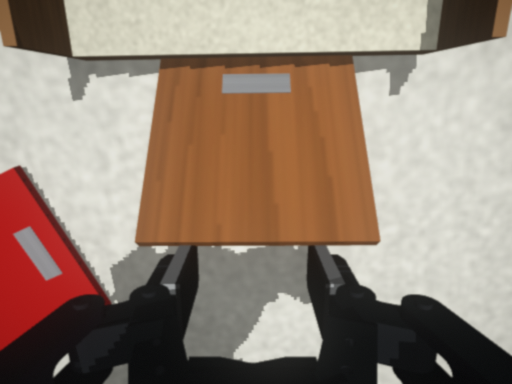

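Request:
drive_tool(targets=[{"slide": [0.0,-0.009,-0.005],"turn": [0.5,0.3,-0.7],"grip": 110},{"slide": [0,-0.0095,-0.005],"turn": [0.3,0,0],"grip": 110},{"slide": [0,-0.01,-0.004],"turn": [0.3,0,-0.3],"grip": 110},{"slide": [0,-0.01,-0.003],"turn": [0.3,0,0],"grip": 110}])

```text
clock: 6.85
eef_pos: [0.5546, 0.0785, 0.0848]
orientation: [0.998, -0.06, -0.004, 0.002]
wrist_force: [-2.4, -10.0, 15.4]
finger_gap: 0.574
```

```bash
python3 look.py w6
```

```text
t 6.85 tcp carton mm [  0.1 -57.7  84.8] rot [-0.21 -0.5   0.18] F carton [ -1.2 -10.2  15.4] gap 0.574
[[  2.8 -42.1  91.9]]
[[-19.4 -41.9  92.4]]
[[ 24.1 -41.9  92.1]]
[[  2.8 -14.9  35. ]]
[[ 2.8 26.  23.2]]
```

View pics/w6.png

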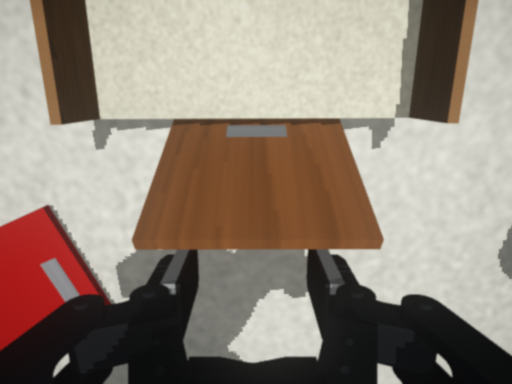

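Request:
drive_tool(targets=[{"slide": [0.0,-0.008,-0.005],"turn": [0,0.3,0],"grip": 110},{"slide": [0,-0.01,-0.004],"turn": [0,0,0],"grip": 110},{"slide": [0,-0.01,-0.003],"turn": [0.0,0,0],"grip": 110}])

```text
clock: 7.28
eef_pos: [0.5586, 0.1116, 0.0982]
orientation: [0.998, -0.059, -0.001, -0.0]
wrist_force: [0.0, 0.5, 0.3]
finger_gap: 0.567
```

```bash
python3 look.py w7
```

```text
t 7.28 tcp carton mm [  0.2 -24.3  98.2] rot [ 0.04 -0.11  0.05] F carton [-0.   0.5  0.3] gap 0.567
[[  2.8 -11.2  99.6]]
[[-20.4 -11.  100. ]]
[[ 25.3 -11.3  99.2]]
[[ 3.3 15.1 24.5]]
[[ 3.2 60.6 23. ]]
```

View pics/w7.png

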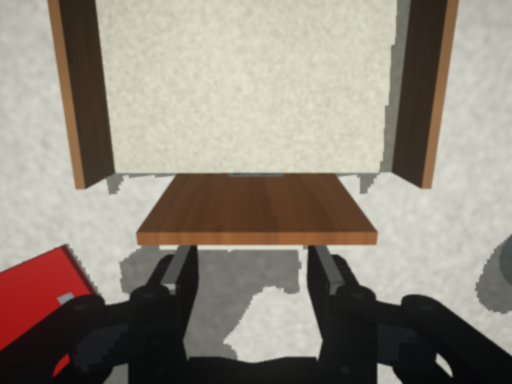

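Request:
drive_tool(targets=[{"slide": [0.0,-0.006,0.006],"turn": [0,0,0],"grip": 110},{"slide": [0,-0.006,0.008],"turn": [0,0,0],"grip": 110},{"slide": [0,-0.006,0.004],"turn": [0.0,0,0],"grip": 110}])

```text
clock: 7.7
eef_pos: [0.5624, 0.1322, 0.0824]
orientation: [0.998, -0.058, 0.0, -0.0]
wrist_force: [-0.3, 0.7, 0.2]
finger_gap: 0.569
```

```bash
python3 look.py w8; python3 -c "
from h import *
shot('scene','s8')"
```

```text
t 7.7 tcp carton mm [ 1.6 -3.4 82.4] rot [ 0.04  0.05 -0.1 ] F carton [-0.4  0.6  0.2] gap 0.569
[[ 4.1 12.5 90.1]]
[[-17.7  13.3  92.2]]
[[25.4 12.7 90.4]]
[[ 4.6 38.3 23.6]]
[[ 4.4 80.4 23. ]]
```

View pics/w8.png

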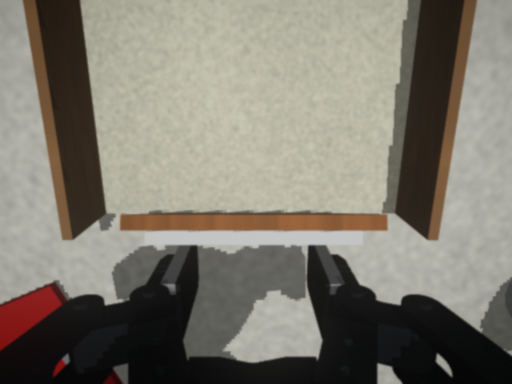

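View pics/s8.png

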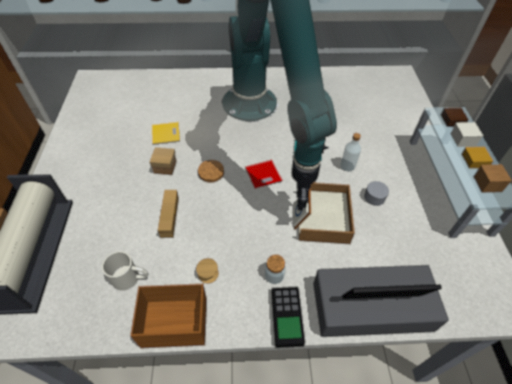

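Request:
drive_tool(targets=[{"slide": [0.0,-0.01,0.003],"turn": [0,0,0],"grip": 110},{"slide": [0,-0.01,0.003],"turn": [0,0,0],"grip": 110},{"slide": [0,-0.01,0.003],"turn": [0.0,0,0],"grip": 110},{"slide": [0,-0.01,0.003],"turn": [0.0,0,0],"grip": 110}])

```text
clock: 8.3
eef_pos: [0.5667, 0.1752, 0.0689]
orientation: [0.998, -0.058, -0.0, -0.001]
wrist_force: [-0.8, 0.3, 0.3]
finger_gap: 0.567
```

```bash
python3 look.py w9
```

```text
t 8.3 tcp carton mm [ 0.8 39.7 68.9] rot [ 0.07 -0.03 -0.15] F carton [-0.8  0.2  0.3] gap 0.567
[[ 3.8 37.9 35.5]]
[[-25.7  37.6  34.9]]
[[32.2 37.7 34.8]]
[[ 3.6 83.5 24.4]]
[[  3.3 122.6  24.4]]
```

View pics/w9.png

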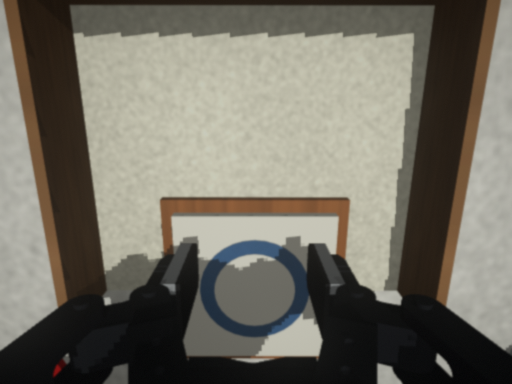

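Tipped in, tile side up: board front edge at row 198, blue ring at (256,288). Now I'll back off and re-measure before sliding.

Request:
drive_tool(targets=[{"slide": [0.0,0.03,-0.04],"turn": [0,0,0],"grip": 110},{"slide": [0,0.05,-0.03],"turn": [0,0,0],"grip": 110},{"slide": [0,0.05,0.0],"turn": [0.0,0,0],"grip": 110},{"slide": [0,0.02,0.0],"turn": [0.0,0,0],"grip": 110},{"slide": [0,0,0],"turn": [0.0,0,0],"grip": 110}])

```text
clock: 8.98
eef_pos: [0.5511, 0.0272, 0.1399]
orientation: [0.999, -0.054, 0.001, -0.002]
wrist_force: [0.3, 1.0, -0.5]
finger_gap: 0.574
```

Run:
```python
from m import *
where(); shot('wrist','w10')
```

```text
t 8.97 tcp carton mm [   2.7 -109.   139.9] rot [ 0.21  0.08 -0.52] F carton [ 0.2  1.1 -0.5] gap 0.574
```

View pics/w10.png

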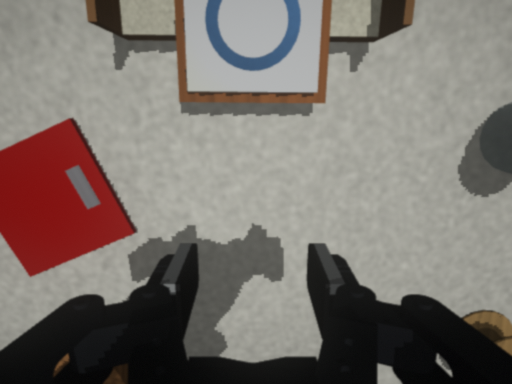

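Run:
```python
from m import *
a=np.load('pics/w10.npz')
print((w2c(onplane('wrist',[(181,93),(325,93)],0.030,a['T']))*1000).round(1))
print((w2c(onplane('wrist',[(181,102),(325,101)],0.024,a['T']))*1000).round(1))
print((w2c(onplane('wrist',[(117,36),(375,39)],0.024,a['T']))*1000).round(1))
for p in [(190,85),(310,85),(250,20)]: print((w2c(depthpts('wrist',p,a['d'],a['T']))*1000).round(1))
```

```text
[[-45.2 -36.5  30. ]
 [ 52.4 -35.5  30. ]]
[[-46.7 -42.4  24. ]
 [ 53.9 -40.8  24. ]]
[[-87.2  -0.5  24. ]
 [ 84.6  -0.6  24. ]]
[[-37.9 -31.4  35.8]]
[[ 41.  -30.7  35.7]]
[[ 1.2  7.9 35.1]]
```

Run:
```python
from m import *
a=np.load('pics/w10.npz'); T=a['T']; o=readout.get_obs()
d=a['d']; H,W=d.shape; ys,xs=np.mgrid[230:330,140:370]
P=depthpts('wrist',np.c_[xs.ravel(),ys.ravel()],d,T)
q=R.from_quat(o['orientation']).inv().apply(P-o['eef_pos'])*1000
k=(q[:,2]<30)&(d[ys.ravel(),xs.ravel()]>0)
print(q[k].max(0).round(1)); s=q[k]; i=np.argsort(-s[:,2])[:200:20]; print(s[i].round(1)); print('min y near tip',s[s[:,2]>-8][:,1].min())
```

```text
[39.1 13.2  6.8]
[[ 25.7   2.3   6.8]
 [ 25.6   7.2   4.7]
 [ 25.5  -2.9   4.1]
 [-23.   -2.7   3.5]
 [ 25.7   5.3   3. ]
 [-23.1  -7.    2.5]
 [ 25.5   5.2   1.9]
 [-22.9   1.    1.5]
 [-23.1  -2.    1.1]
 [ 25.6  -9.1   0.8]]
min y near tip -10.191581999179169
```

Request:
drive_tool(targets=[{"slide": [0.0,-0.01,0.04],"turn": [0,0,0.5],"grip": 110},{"slide": [0,-0.01,0.04],"turn": [0,0,0],"grip": 110},{"slide": [0,-0.005,0.02],"turn": [0.0,0,0],"grip": 110},{"slide": [0,0,0.005],"turn": [0.0,0,0],"grip": 110},{"slide": [0,0,0],"turn": [0.0,0,0],"grip": 110}])

```text
clock: 9.65
eef_pos: [0.5574, 0.0646, 0.0329]
orientation: [0.999, -0.053, 0.003, -0.005]
wrist_force: [0.1, -0.3, 0.2]
finger_gap: 0.566
```

```bash
python3 look.py w11
```

```text
t 9.65 tcp carton mm [  4.6 -71.2  32.9] rot [ 0.61  0.33 -0.7 ] F carton [ 0.2 -0.3  0.2] gap 0.566
[[  7.7 -72.8  -0.8]]
[[-21.5 -72.8  -0.1]]
[[ 36.1 -72.5  -0.8]]
[[  6.4 -20.5  35.3]]
[[ 5.9  8.3 36.6]]
```

View pics/w11.png

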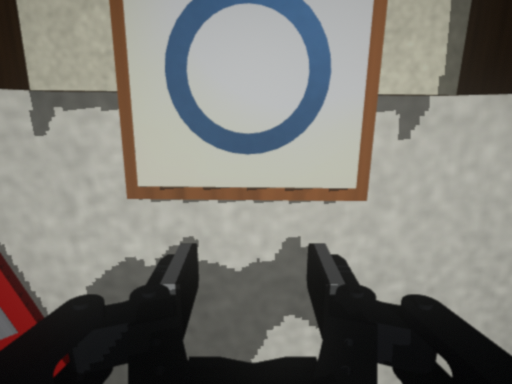

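Request:
drive_tool(targets=[{"slide": [0.0,-0.006,0.0015],"turn": [-0.6,-0.3,0.7],"grip": 110},{"slide": [0,-0.01,0.0],"turn": [0,0,0],"grip": 110},{"slide": [0,-0.01,0.0],"turn": [0.0,0,0],"grip": 110},{"slide": [0,-0.01,0],"turn": [0.0,0,0],"grip": 110},{"slide": [0,-0.01,0],"turn": [0.0,0,0],"grip": 110}])

```text
clock: 10.32
eef_pos: [0.5646, 0.1114, 0.0343]
orientation: [0.998, -0.061, 0.002, 0.001]
wrist_force: [-0.0, -1.9, 0.3]
finger_gap: 0.568
```

```bash
python3 look.py w12
```

```text
t 10.32 tcp carton mm [  6.2 -23.8  34.3] rot [-0.04  0.24  0.21] F carton [ 0.2 -1.9  0.3] gap 0.568
[[  8.9 -13.1  30. ]]
[[-15.4 -13.3  29.3]]
[[ 32.5 -13.6  29. ]]
[[ 8.9 26.8 35.5]]
[[ 8.9 55.8 36.2]]
```

View pics/w12.png

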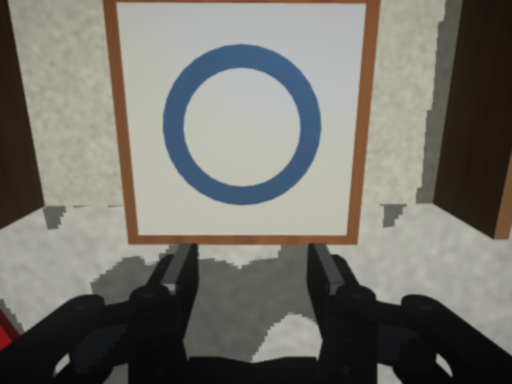

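Request:
drive_tool(targets=[{"slide": [0.0,-0.002,0.003],"turn": [0,0,0],"grip": 110},{"slide": [0,-0.01,0.001],"turn": [0,0,0],"grip": 110},{"slide": [0,-0.01,0.0],"turn": [0.0,0,0],"grip": 110},{"slide": [0,-0.01,0],"turn": [0.0,0,0],"grip": 110}])

```text
clock: 10.88
eef_pos: [0.5653, 0.1198, 0.032]
orientation: [0.998, -0.067, -0.004, 0.018]
wrist_force: [-1.6, -13.8, 15.8]
finger_gap: 0.575
```

```bash
python3 -c "
from h import *
where()"
```

```text
t 10.88 tcp carton mm [  6.  -15.4  32. ] rot [-2.06 -0.37  0.94] F carton [  0.  -13.8  15.8] gap 0.575
```

Request:
drive_tool(targets=[{"slide": [0,0.008,0],"turn": [1.5,0,-0.8],"grip": 110},{"slide": [0,0.004,0],"turn": [0,0,0],"grip": 110}])

```text
clock: 11.12
eef_pos: [0.5645, 0.1065, 0.0329]
orientation: [0.998, -0.061, -0.003, 0.005]
wrist_force: [-1.0, -0.7, -0.3]
finger_gap: 0.568
```

```bash
python3 look.py w13
```

```text
t 11.12 tcp carton mm [  6.8 -28.7  32.9] rot [-0.59 -0.26  0.23] F carton [-0.9 -0.8 -0.3] gap 0.568
[[  9.6 -30.9  -0.4]]
[[-19.7 -30.7  -0. ]]
[[ 37.9 -31.1  -0.8]]
[[ 9.4 22.1 34.8]]
[[ 9.4 50.7 36.6]]
```

View pics/w13.png

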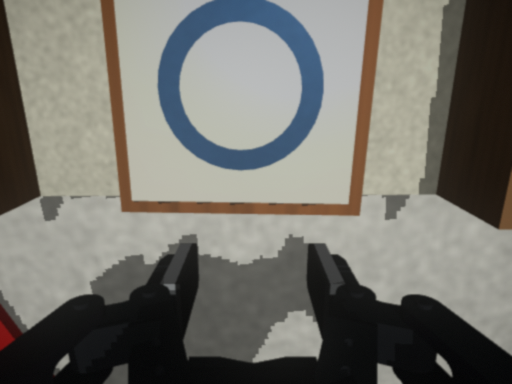

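Request:
drive_tool(targets=[{"slide": [0,-0.006,-0.002],"turn": [0.5,0,-0.2],"grip": 110},{"slide": [0,-0.006,0],"turn": [0,0,0],"grip": 110},{"slide": [0,-0.004,0],"turn": [0,0,0],"grip": 110}])

```text
clock: 11.55
eef_pos: [0.5668, 0.1264, 0.0347]
orientation: [0.998, -0.058, -0.002, -0.001]
wrist_force: [0.4, -2.1, 1.1]
finger_gap: 0.569
```

```bash
python3 -c "
from h import *
where()"
```

```text
t 11.55 tcp carton mm [ 6.7 -8.6 34.7] rot [ 0.07 -0.25 -0.14] F carton [ 0.6 -2.1  1.1] gap 0.569
```

Request:
drive_tool(targets=[{"slide": [0,-0.008,0],"turn": [0,0.2,0],"grip": 110},{"slide": [0,-0.008,0],"turn": [0,0,0],"grip": 110},{"slide": [0,-0.004,0],"turn": [0,0,0],"grip": 110}])

```text
clock: 11.92
eef_pos: [0.5687, 0.1474, 0.0346]
orientation: [0.998, -0.057, -0.001, 0.0]
wrist_force: [0.6, -1.3, 1.2]
finger_gap: 0.57
```

```bash
python3 look.py w14
```

```text
t 11.93 tcp carton mm [ 6.1 12.4 34.6] rot [-0.04 -0.1  -0.2 ] F carton [ 0.8 -1.2  1.2] gap 0.57
[[ 8.7 22.7 29.5]]
[[-15.7  22.6  29.4]]
[[32.2 22.9 29.6]]
[[ 8.4 63.1 36.6]]
[[ 8.2 92.  35.7]]
```

View pics/w14.png

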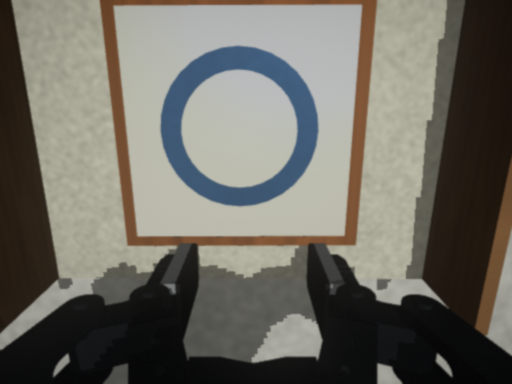

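Good contact, with the trailing edge at row 243 (y≈22 mm). I'll continue to the rear wall.

Request:
drive_tool(targets=[{"slide": [0,-0.008,0],"turn": [0,0.1,0.1],"grip": 110},{"slide": [0,-0.008,0],"turn": [0,0,0],"grip": 110},{"slide": [0,-0.005,0],"turn": [0,0,0],"grip": 110},{"slide": [0,-0.004,0],"turn": [0,0,0],"grip": 110}])

```text
clock: 12.48
eef_pos: [0.5716, 0.1736, 0.0346]
orientation: [0.998, -0.058, -0.0, 0.001]
wrist_force: [-0.4, -2.7, 1.9]
finger_gap: 0.565
```

Request:
drive_tool(targets=[{"slide": [0,-0.003,0],"turn": [0,0,0],"grip": 110},{"slide": [0,-0.003,0],"turn": [0,0,0],"grip": 110}])

```text
clock: 12.72
eef_pos: [0.5719, 0.1781, 0.0345]
orientation: [0.998, -0.058, -0.001, 0.002]
wrist_force: [-0.0, -7.0, 4.6]
finger_gap: 0.567
```

```bash
python3 look.py w15
```

```text
t 12.72 tcp carton mm [ 5.7 43.2 34.5] rot [-0.25 -0.09 -0.05] F carton [ 0.8 -6.9  4.6] gap 0.567
[[ 8.3 53.6 29.4]]
[[-16.2  53.3  28.9]]
[[31.8 53.7 29.6]]
[[ 8.1 94.  36.7]]
[[  7.9 122.8  36.4]]
```

View pics/w15.png

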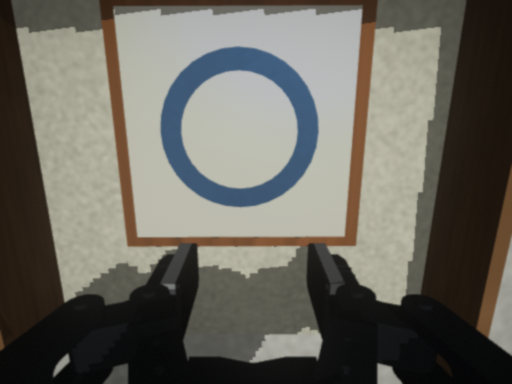

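Request:
drive_tool(targets=[{"slide": [0,-0.003,0],"turn": [0,0,0],"grip": 110}])

```text
clock: 12.9
eef_pos: [0.5719, 0.1781, 0.0345]
orientation: [0.998, -0.059, -0.002, 0.004]
wrist_force: [-0.9, -8.2, 4.3]
finger_gap: 0.567
```

Request:
drive_tool(targets=[{"slide": [0,0.01,0],"turn": [0,0,0],"grip": 110},{"slide": [0,0.02,-0.01],"turn": [0,0,0],"grip": 110},{"slide": [0,0.04,-0.04],"turn": [0,0,0],"grip": 110},{"slide": [0,0.03,-0.05],"turn": [0,0,0],"grip": 110},{"slide": [0,0.02,-0.03],"turn": [0,0,0],"grip": 110},{"slide": [0,0,0],"turn": [0,0,0],"grip": 110}])

```text
clock: 13.65
eef_pos: [0.5581, 0.0547, 0.1701]
orientation: [0.998, -0.06, 0.0, 0.002]
wrist_force: [-0.4, 1.2, 0.1]
finger_gap: 0.566
```

```bash
python3 look.py w16
```

```text
t 13.65 tcp carton mm [  6.4 -80.9 170.1] rot [-0.22  0.07  0.13] F carton [-0.5  1.2  0.1] gap 0.566
[[  11.  -142.4    0.3]]
[[ -42.5 -142.8   -0.9]]
[[  62.7 -143.3   -1.7]]
[[ 10.9 -56.8  -1.6]]
[[10.5  8.4 22.5]]
```

View pics/w16.png

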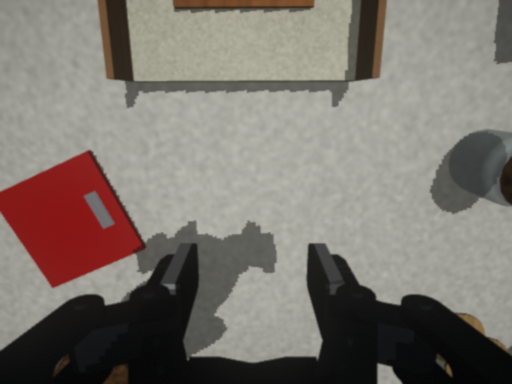

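Run:
```python
from m import *
a=np.load('pics/w16.npz')
f=lambda px,z:print((w2c(onplane('wrist',px,z,a['T']))*1000).round(1))
f([(132,81),(348,81)],.024); f([(175,8),(313,8)],.024); f([(107,78),(380,78)],.064)
shot('top','t16'); shot('scene','s16')
b=np.load('pics/t16.npz'); cv2.imwrite('pics/t16c.png',cv2.resize(b['im'][110:210,150:260,::-1],None,fx=5,fy=5,interpolation=cv2.INTER_CUBIC))
```

```text
[[-84.9   0.5  24. ]
 [ 81.3   0.3  24. ]]
[[-48.5  50.9  24. ]
 [ 51.9  50.7  24. ]]
[[-87.9   0.9  64. ]
 [ 91.6   0.6  64. ]]
```

View pics/t16c.png

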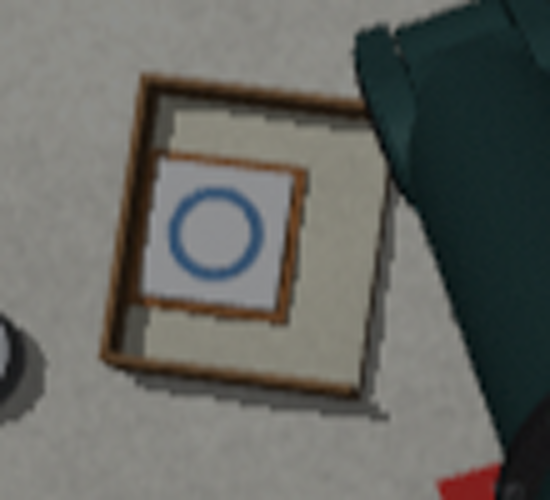

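Run:
```python
from h import *
print(readout.get_obs()['q'].round(2))
plan(np.array([0.551,-0.266,0.22]),R.from_euler('z',-90,degrees=True)*R.from_euler('x',np.pi),amax=10)
```

```text
[-0.02  0.49 -0.22  2.03  0.18  0.64 -0.47]
[np.float64(0.0035), np.float64(0.0358), np.float64(-0.0058)] [np.float64(0.04), np.float64(0.01), np.float64(9.27)]
[np.float64(0.0093), np.float64(0.0348), np.float64(-0.0058)] [np.float64(0.04), np.float64(0.01), np.float64(9.27)]
[np.float64(0.0147), np.float64(0.0329), np.float64(-0.0058)] [np.float64(0.04), np.float64(0.01), np.float64(9.27)]
[np.float64(0.0198), np.float64(0.0301), np.float64(-0.0058)] [np.float64(0.04), np.float64(0.01), np.float64(9.27)]
[np.float64(0.0244), np.float64(0.0265), np.float64(-0.0059)] [np.float64(0.04), np.float64(0.01), np.float64(9.27)]
[np.float64(0.0284), np.float64(0.0222), np.float64(-0.0059)] [np.float64(0.04), np.float64(0.01), np.float64(9.27)]
[np.float64(0.0316), np.float64(0.0173), np.float64(-0.0059)] [np.float64(0.04), np.float64(0.01), np.float64(9.27)]
[np.float64(0.0339), np.float64(0.012), np.float64(-0.0059)] [np.float64(0.04), np.float64(0.01), np.float64(9.27)]
[np.float64(0.0354), np.float64(0.0064), np.float64(-0.0059)] [np.float64(0.04), np.float64(0.01), np.float64(9.27)]
```

Request:
drive_tool(targets=[{"slide": [0.004,0.036,-0.006],"turn": [0,0,9.3],"grip": 0},{"slide": [0.009,0.035,-0.006],"turn": [0,0,9.3],"grip": 0},{"slide": [0.015,0.033,-0.006],"turn": [0,0,9.3],"grip": 0},{"slide": [0.02,0.03,-0.006],"turn": [0,0,9.3],"grip": 0},{"slide": [0.024,0.026,-0.006],"turn": [0,0,9.3],"grip": 0},{"slide": [0.028,0.022,-0.006],"turn": [0,0,9.3],"grip": 0},{"slide": [0.032,0.017,-0.006],"turn": [0,0,9.3],"grip": 0},{"slide": [0.034,0.012,-0.006],"turn": [0,0,9.3],"grip": 0},{"slide": [0.035,0.006,-0.006],"turn": [0,0,9.3],"grip": 0},{"slide": [0,0,0],"turn": [0,0,0],"grip": 0}])

```text
clock: 15.05
eef_pos: [0.5466, -0.257, 0.2045]
orientation: [-0.698, 0.715, 0.013, -0.009]
wrist_force: [-1.1, 0.5, -0.6]
finger_gap: 1.003
```

Run:
```python
from h import *
o=readout.get_obs(); print(o['clock'],o['eef_pos'],R.from_quat(o['orientation']).as_euler('zyx',degrees=True))
shot('wrist','w17')
```

```text
15.05 [ 0.54657658 -0.25698786  0.20447062] [  91.37913422   -1.76909888 -179.6119718 ]
```

View pics/w17.png

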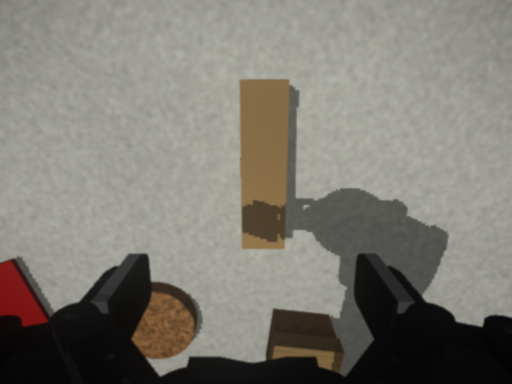

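```bash
python3 - <<'E'
from m import *
a=np.load('pics/w17.npz')
Q=onplane('wrist',[(240,80),(289,80),(285,248),(242,248)],.045,a['T']); print((Q*1000).round(1)); print(Q.mean(0))
print(np.linalg.norm(Q[0]-Q[1]),np.linalg.norm(Q[1]-Q[2]))
for p in [(265,110),(265,190),(265,240)]: print(depthpts('wrist',p,a['d'],a['T'])*1000)
o=readout.get_obs(); print(R.from_quat(o['orientation']).as_matrix().round(3))
print((onplane('wrist',[(270,310),(340,350),(195,310)],.04,a['T'])*1000).round(0))
E
cat > /dev/null
```

```text
[[ 626.1 -248.6   45. ]
 [ 625.2 -287.8   45. ]
 [ 476.9 -285.4   45. ]
 [ 477.7 -245.4   45. ]]
[ 0.55145124 -0.2667972   0.045     ]
0.03914587151964678 0.1482905822172507
[[ 602.30287717 -268.3117929    45.05126274]]
[[ 533.48613876 -267.51404361   44.13440462]]
[[ 485.17273061 -266.92644019   44.44406188]]
[[-0.02  -0.999 -0.032]
 [-1.     0.02   0.009]
 [-0.009  0.032 -0.999]]
[[ 405. -271.   40.]
 [ 355. -344.   40.]
 [ 407. -195.   40.]]
```

Run:
```python
from h import *
rot=R.from_euler('z',-91.08,degrees=True)*R.from_euler('x',np.pi)
plan(np.array([0.5515,-0.2668,0.09]),rot,vmax=.04)
```

```text
[np.float64(0.0045), np.float64(-0.0029), np.float64(0.0379)] [np.float64(0.61), np.float64(0.17), np.float64(-0.02)]
[np.float64(0.0044), np.float64(-0.0025), np.float64(0.0379)] [np.float64(0.61), np.float64(0.17), np.float64(-0.02)]
[np.float64(0.0043), np.float64(-0.0021), np.float64(0.0379)] [np.float64(0.61), np.float64(0.17), np.float64(-0.02)]
```

Request:
drive_tool(targets=[{"slide": [0.004,-0.003,0.038],"turn": [0.6,0.2,0],"grip": 0},{"slide": [0.004,-0.002,0.038],"turn": [0.6,0.2,0],"grip": 0},{"slide": [0.004,-0.002,0.03],"turn": [0.6,0.2,0],"grip": 0},{"slide": [0,0,0],"turn": [0,0,0],"grip": 0}])

```text
clock: 15.6
eef_pos: [0.5533, -0.2532, 0.0909]
orientation: [-0.707, 0.707, 0.004, 0.001]
wrist_force: [-1.3, -0.6, 1.2]
finger_gap: 1.0
```

Run:
```python
from h import *
o=readout.get_obs(); print(o['eef_pos'])
rot=R.from_euler('z',-91.08,degrees=True)*R.from_euler('x',np.pi)
plan(np.array([0.5515,-0.2668,0.029]),rot,vmax=.02)
```

```text
[ 0.55328118 -0.25324714  0.09088092]
[np.float64(0.0035), np.float64(0.0004), np.float64(0.0154)] [np.float64(0.06), np.float64(0.1), np.float64(0.26)]
[np.float64(0.0035), np.float64(0.0004), np.float64(0.0155)] [np.float64(0.06), np.float64(0.1), np.float64(0.26)]
[np.float64(0.0034), np.float64(0.0004), np.float64(0.0155)] [np.float64(0.06), np.float64(0.1), np.float64(0.26)]
[np.float64(0.0034), np.float64(0.0004), np.float64(0.0155)] [np.float64(0.06), np.float64(0.1), np.float64(0.26)]
```

Request:
drive_tool(targets=[{"slide": [0.014,0.002,0.0],"turn": [0.2,0.4,1],"grip": 0},{"slide": [0,0,0.0],"turn": [0,0,0],"grip": 0}])

```text
clock: 15.85
eef_pos: [0.5526, -0.2662, 0.0918]
orientation: [-0.702, 0.712, -0.0, 0.0]
wrist_force: [0.4, 0.6, -0.3]
finger_gap: 1.003
```

Run:
```python
from h import *
o=readout.get_obs(); print(o['eef_pos'])
rot=R.from_euler('z',-91.08,degrees=True)*R.from_euler('x',np.pi)
plan(np.array([0.5515,-0.2668,0.029]),rot,vmax=.02)
```

```text
[ 0.5525714  -0.26624129  0.09183828]
[np.float64(0.0001), np.float64(0.0003), np.float64(0.0157)] [np.float64(-0.02), np.float64(0.0), np.float64(0.05)]
[np.float64(0.0001), np.float64(0.0003), np.float64(0.0157)] [np.float64(-0.02), np.float64(0.0), np.float64(0.05)]
[np.float64(0.0001), np.float64(0.0003), np.float64(0.0157)] [np.float64(-0.02), np.float64(0.0), np.float64(0.05)]
[np.float64(0.0001), np.float64(0.0003), np.float64(0.0157)] [np.float64(-0.02), np.float64(0.0), np.float64(0.05)]
```

Request:
drive_tool(targets=[{"slide": [0,0,0.016],"turn": [0,0,0.2],"grip": 0},{"slide": [0,0,0.016],"turn": [0,0,0],"grip": 0},{"slide": [0,0,0.016],"turn": [0,0,0],"grip": 0},{"slide": [0,0,0.012],"turn": [0,0,0],"grip": 0},{"slide": [0,0,0],"turn": [0,0,0],"grip": 0}])

```text
clock: 16.48
eef_pos: [0.5536, -0.2661, 0.0288]
orientation: [-0.701, 0.714, -0.001, 0.001]
wrist_force: [0.6, 0.3, 0.3]
finger_gap: 1.0
```

Run:
```python
from h import *
o=readout.get_obs(); print(o['eef_pos'],o['wrist_force'])
rot=R.from_euler('z',-91.08,degrees=True)*R.from_euler('x',np.pi)
plan(np.array([0.5515,-0.2668,0.029]),rot,vmax=.02)
shot('wrist','w18')
```

```text
[ 0.55362086 -0.26606313  0.02877578] [0.57802286 0.34693843 0.32912685]
[np.float64(0.0008), np.float64(0.0021), np.float64(-0.0002)] [np.float64(-0.18), np.float64(0.01), np.float64(0.02)]
```

View pics/w18.png

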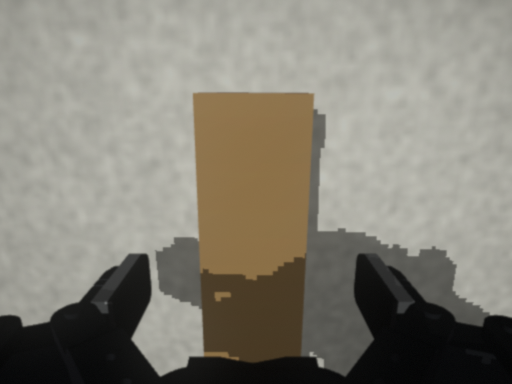

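The fingers straddle the box centrally, with box edges at columns 200 and 305. Closing now.

Request:
drive_tool(targets=[{"slide": [0.0005,0.0015,0],"turn": [0,0,0],"grip": 255},{"slide": [0,0,0],"turn": [0,0,0],"grip": 255},{"slide": [0,0,0],"turn": [0,0,0],"grip": 255},{"slide": [0,0,0],"turn": [0,0,0],"grip": 255},{"slide": [0,0,0],"turn": [0,0,0],"grip": 255},{"slide": [0,0,0],"turn": [0,0,0],"grip": 255}])

```text
clock: 17.27
eef_pos: [0.553, -0.2671, 0.0308]
orientation: [-0.701, 0.714, -0.003, 0.002]
wrist_force: [0.1, -0.3, -2.1]
finger_gap: 0.451
```

Request:
drive_tool(targets=[{"slide": [0,0,-0.02],"turn": [0,0,0],"grip": 255},{"slide": [0,0,-0.03],"turn": [0,0,0],"grip": 255},{"slide": [0,0,-0.05],"turn": [0,0,0],"grip": 255},{"slide": [0,0,-0.05],"turn": [0,0,0],"grip": 255},{"slide": [0,0,0],"turn": [0,0,0],"grip": 255}])

```text
clock: 17.9
eef_pos: [0.5522, -0.2672, 0.1894]
orientation: [-0.7, 0.714, -0.003, 0.002]
wrist_force: [0.9, -0.3, -2.1]
finger_gap: 0.455
```

Run:
```python
from h import *
where(); o=readout.get_obs(); print(o['q'].round(2))
shot('wrist','w19')
# final: tool x along -carton y : yaw -90 in carton frame
plan(c2w([0,-0.02,0.17]),toolrot(-90),vmax=.05)
```

```text
t 17.9 tcp carton mm [  38.4 -401.2  189.4] rot [ 0.3   0.4  84.34] F carton [ 1.  -0.2 -2.1] gap 0.455
[ 0.24  0.51  0.19  1.92 -0.14  0.71 -1.07]
[np.float64(-0.0478), np.float64(-0.0001), np.float64(0.0022)] [np.float64(-0.03), np.float64(0.0), np.float64(0.71)]
[np.float64(-0.0478), np.float64(0.0005), np.float64(0.0022)] [np.float64(-0.03), np.float64(0.0), np.float64(0.71)]
[np.float64(-0.0478), np.float64(0.0011), np.float64(0.0022)] [np.float64(-0.03), np.float64(0.0), np.float64(0.71)]
[np.float64(-0.0478), np.float64(0.0017), np.float64(0.0022)] [np.float64(-0.03), np.float64(0.0), np.float64(0.71)]
[np.float64(-0.0477), np.float64(0.0022), np.float64(0.0022)] [np.float64(-0.03), np.float64(0.0), np.float64(0.71)]
[np.float64(-0.0477), np.float64(0.0028), np.float64(0.0022)] [np.float64(-0.03), np.float64(0.0), np.float64(0.71)]
[np.float64(-0.0477), np.float64(0.0034), np.float64(0.0022)] [np.float64(-0.03), np.float64(0.0), np.float64(0.71)]
[np.float64(-0.0476), np.float64(0.004), np.float64(0.0022)] [np.float64(-0.03), np.float64(0.0), np.float64(0.71)]
```

View pics/w19.png

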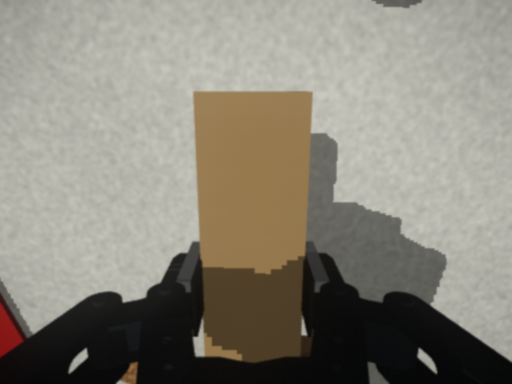

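Request:
drive_tool(targets=[{"slide": [-0.048,0,0.002],"turn": [0,0,0.7],"grip": 255},{"slide": [-0.048,0,0.002],"turn": [0,0,0.7],"grip": 255},{"slide": [-0.048,0.001,0.002],"turn": [0,0,0.7],"grip": 255},{"slide": [-0.048,0.002,0.002],"turn": [0,0,0.7],"grip": 255},{"slide": [-0.048,0.002,0.002],"turn": [0,0,0.7],"grip": 255},{"slide": [-0.048,0.003,0.002],"turn": [0,0,0.7],"grip": 255},{"slide": [-0.048,0.003,0.002],"turn": [0,0,0.7],"grip": 255},{"slide": [-0.048,0.004,0.002],"turn": [0,0,0.7],"grip": 255},{"slide": [0,0,0],"turn": [0,0,0],"grip": 255}])

```text
clock: 19.08
eef_pos: [0.5503, 0.1295, 0.1603]
orientation: [-0.662, 0.749, 0.006, -0.008]
wrist_force: [-0.1, -0.6, -2.1]
finger_gap: 0.458
```

Run:
```python
from h import *
where()
plan(c2w([0.0015,0.025,0.15]),toolrot(-90),vmax=.03)
```

```text
t 19.07 tcp carton mm [-10.1  -7.5 160.3] rot [-1.03 -0.66 90.26] F carton [ 0.  -0.6 -2.1] gap 0.458
[np.float64(-0.0163), np.float64(-0.0058), np.float64(0.005)] [np.float64(0.54), np.float64(-0.12), np.float64(-0.13)]
[np.float64(-0.0163), np.float64(-0.0058), np.float64(0.0051)] [np.float64(0.54), np.float64(-0.12), np.float64(-0.13)]
```

Request:
drive_tool(targets=[{"slide": [-0.016,-0.006,0.005],"turn": [0.5,-0.1,-0.1],"grip": 255},{"slide": [-0.016,-0.006,0.005],"turn": [0.5,-0.1,-0.1],"grip": 255},{"slide": [0,0,0],"turn": [0,0,0],"grip": 255}])

```text
clock: 19.45
eef_pos: [0.5655, 0.1597, 0.1474]
orientation: [-0.663, 0.748, 0.0, -0.002]
wrist_force: [-0.5, 0.2, -1.5]
finger_gap: 0.454
```

Run:
```python
from h import *
where()
plan(c2w([0.0015,0.025,0.10]),toolrot(-90),vmax=.03)
shot('wrist','w20')
```

```text
t 19.45 tcp carton mm [  1.4  24.2 147.4] rot [-3.000e-01 -4.000e-02  9.016e+01] F carton [-0.5  0.1 -1.5] gap 0.454
[np.float64(-0.0005), np.float64(-0.0001), np.float64(0.0237)] [np.float64(0.11), np.float64(-0.08), np.float64(-0.08)]
[np.float64(-0.0004), np.float64(-0.0001), np.float64(0.0237)] [np.float64(0.11), np.float64(-0.08), np.float64(-0.08)]
```

View pics/w20.png

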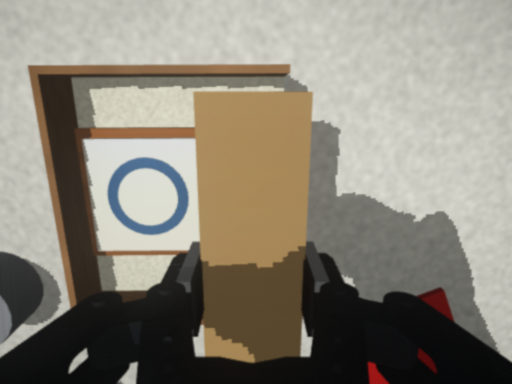

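Request:
drive_tool(targets=[{"slide": [-0.0005,0,0.025],"turn": [0.1,0,-0.1],"grip": 255},{"slide": [0,0,0.025],"turn": [0,0,0],"grip": 255},{"slide": [0,0,0.02],"turn": [0,0,0],"grip": 255},{"slide": [0,0,0],"turn": [0,0,0],"grip": 255}])

```text
clock: 20.0
eef_pos: [0.5665, 0.1535, 0.077]
orientation: [-0.661, 0.751, -0.002, -0.002]
wrist_force: [-0.1, 0.0, -2.3]
finger_gap: 0.454
```

Run:
```python
from h import *
where()
plan(c2w([0.0015,0.0255,0.056]),toolrot(-90),vmax=.03)
shot('wrist','w21')
```

```text
t 20.0 tcp carton mm [ 3.2 18.2 77. ] rot [-0.26  0.25 90.53] F carton [-0.1  0.  -2.3] gap 0.454
[np.float64(-0.0074), np.float64(0.0018), np.float64(0.0209)] [np.float64(0.01), np.float64(-0.33), np.float64(-0.53)]
```

View pics/w21.png

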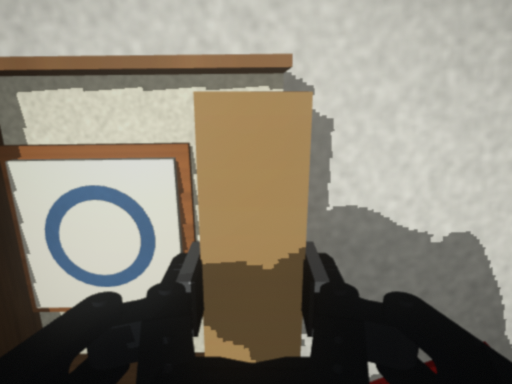

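Request:
drive_tool(targets=[{"slide": [-0.007,0.002,0.004],"turn": [0,-0.3,-0.5],"grip": 255},{"slide": [-0.001,0,0.007],"turn": [0,0,0],"grip": 255},{"slide": [0,0,0.0],"turn": [0,0,0],"grip": 255}])

```text
clock: 20.42
eef_pos: [0.568, 0.1623, 0.0685]
orientation: [-0.664, 0.748, -0.001, 0.003]
wrist_force: [0.5, 0.1, -2.6]
finger_gap: 0.453
```

Run:
```python
from h import *
where()
plan(c2w([0.0015,0.0255,0.056]),toolrot(-90),vmax=.03)
```

```text
t 20.43 tcp carton mm [ 3.7 27.1 68.5] rot [ 0.35  0.15 90.05] F carton [ 0.5  0.2 -2.6] gap 0.453
[np.float64(0.0016), np.float64(0.0023), np.float64(0.0125)] [np.float64(-0.32), np.float64(0.13), np.float64(-0.05)]
```

Request:
drive_tool(targets=[{"slide": [0.001,0.002,0.006],"turn": [-0.3,0.1,0],"grip": 255},{"slide": [0,0,0.004],"turn": [0,0,0],"grip": 255},{"slide": [0,0,0.0],"turn": [0,0,0],"grip": 255}])

```text
clock: 20.8
eef_pos: [0.566, 0.1616, 0.0581]
orientation: [-0.664, 0.748, 0.0, 0.0]
wrist_force: [0.2, 0.0, -1.9]
finger_gap: 0.456
```

Run:
```python
from h import *
where()
plan(c2w([0.0015,0.0255,0.055]),toolrot(-90),vmax=.03)
```

```text
t 20.8 tcp carton mm [ 1.8 26.2 58.1] rot [ 5.000e-02 -0.000e+00  9.004e+01] F carton [ 0.2  0.1 -1.9] gap 0.456
[np.float64(0.0007), np.float64(0.0003), np.float64(0.0031)] [np.float64(-0.03), np.float64(0.03), np.float64(-0.04)]
```

Request:
drive_tool(targets=[{"slide": [0.0005,0,0.0025],"turn": [0,0,0],"grip": 255},{"slide": [0,0,0.001],"turn": [0,0,0],"grip": 255}])

```text
clock: 21.05
eef_pos: [0.5659, 0.161, 0.0546]
orientation: [-0.664, 0.748, 0.0, 0.0]
wrist_force: [-1.2, -1.3, 2.8]
finger_gap: 0.453
```

Request:
drive_tool(targets=[{"slide": [0,0,0.0015],"turn": [0,0,0],"grip": 255},{"slide": [0,0,0],"turn": [0,0,0],"grip": 255}])

```text
clock: 21.3
eef_pos: [0.5661, 0.161, 0.0551]
orientation: [-0.664, 0.748, 0.0, 0.001]
wrist_force: [0.2, 0.7, -2.2]
finger_gap: 0.459
```

Request:
drive_tool(targets=[{"slide": [0,0,0.001],"turn": [0,0,0],"grip": 255},{"slide": [0,0,0],"turn": [0,0,0],"grip": 60},{"slide": [0,0,0],"turn": [0,0,0],"grip": 60},{"slide": [0,0,0],"turn": [0,0,0],"grip": 60},{"slide": [0,0,0],"turn": [0,0,0],"grip": 60}])

```text
clock: 21.92
eef_pos: [0.567, 0.1612, 0.0543]
orientation: [-0.664, 0.748, -0.0, 0.001]
wrist_force: [0.1, -0.0, -0.6]
finger_gap: 0.764
```

Run:
```python
from h import *
where()
shot('wrist','w22')
```

```text
t 21.93 tcp carton mm [ 2.8 25.9 54.3] rot [ 0.17  0.   90.06] F carton [ 0.1 -0.  -0.6] gap 0.764
```

View pics/w22.png

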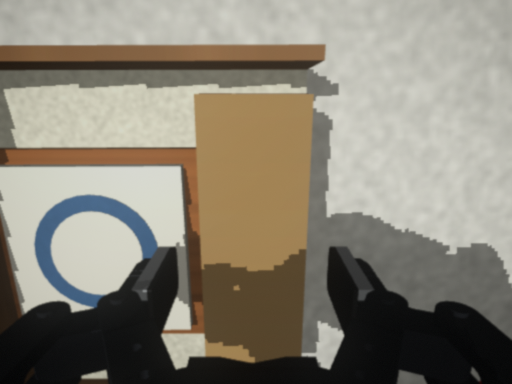

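Released cleanly. I'll retreat upward, then check.

Request:
drive_tool(targets=[{"slide": [0,0,-0.015],"turn": [0,0,0],"grip": 60},{"slide": [0,0,-0.03],"turn": [0,0,0],"grip": 60},{"slide": [0,0.0,-0.05],"turn": [0,0,0],"grip": 60},{"slide": [0,0.03,-0.05],"turn": [0,0,0],"grip": 60},{"slide": [0,0.03,-0.05],"turn": [0,0,0],"grip": 60},{"slide": [0,0,0],"turn": [0,0,0],"grip": 60}])

```text
clock: 22.72
eef_pos: [0.5068, 0.1683, 0.2595]
orientation: [-0.663, 0.748, -0.0, 0.004]
wrist_force: [-0.8, -0.5, 0.6]
finger_gap: 0.762
```

Run:
```python
from h import *
where()
shot('wrist','w23'); shot('scene','s23')
```

```text
t 22.73 tcp carton mm [-57.8  25.9 259.5] rot [ 0.47  0.   90.13] F carton [-0.8 -0.6  0.6] gap 0.762
```

View pics/w23.png

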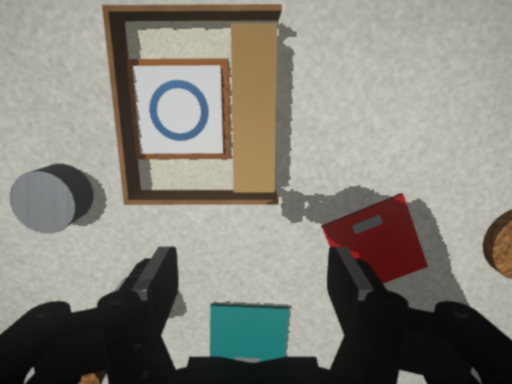

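View pics/s23.png

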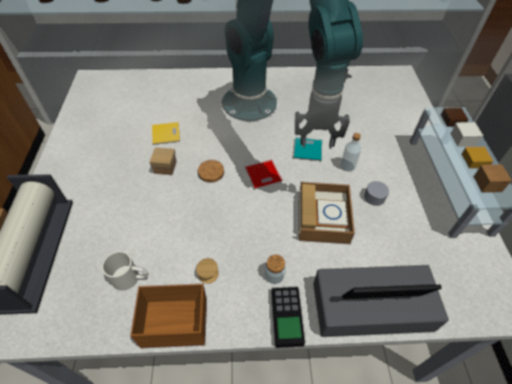

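Run:
```python
from h import *
a=np.load('pics/w23.npz'); f=lambda n,px,z:print(n,(w2c(onplane('wrist',px,z,a['T']))*1000).round(1).tolist())
f('slim',[(232,24),(277,24),(275,192),(233,192)],.069)
f('wall tips',[(281,7),(278,203)],.064); f('wall rear',[(104,7),(124,204)],.064)
f('plaque board',[(228,58),(229,158)],.030)
for p in [(255,50),(255,170),(240,110),(270,110),(180,110)]: print(p,(w2c(depthpts('wrist',p,a['d'],a['T']))*1000).round(1))
```

```text
slim [[74.3, 43.5, 69.0], [74.2, 5.0, 69.0], [-74.8, 4.3, 69.0], [-74.8, 45.2, 69.0]]
wall tips [[88.5, 1.5, 64.0], [-87.5, 0.8, 64.0]]
wall rear [[88.9, 153.8, 64.0], [-88.5, 155.0, 64.0]]
plaque board [[51.2, 50.3, 30.0], [-47.9, 51.3, 30.0]]
(255, 50) [[53.8 23.8 68. ]]
(255, 170) [[-53.   23.8  68.9]]
(240, 110) [[ 2.8 37.5 68. ]]
(270, 110) [[ 2.8 10.1 69. ]]
(180, 110) [[ 13.4  24.6 394. ]]
```

The box centre is at carton (0, 24.5) mm with its top at about 68.5 mm, and the plaque is home at y≈100 mm. The bystanders look unmoved, so I'm handing in.

```bash
python3 -c "
from h import *
print(r.finish_job())"
```

```text
the job is handed in; nothing more can be done
None
```

I stood the wooden plaque up against the carton's front edge with two half-open fingers and tipped it in. It landed tile side up, and I slid it back until the rear wall stopped it. Then I set the slim box crosswise in front of it. I handed in at about 23 s of the 69 s allowed; the hand-in gives no verdict.

**Last checks, in the carton frame:**

| Part | Measured | Needed |
|---|---|---|
| Plaque centre | x ≈ 2, y ≈ 100.5 mm | x ±37, y 88–104 mm |
| Slim box centre | x ≈ 0, y ≈ 24.5 mm | x ±14, y 16–34 mm |
| Slim box top height | 68–69 mm (69 means flat on the floor) | 66.5–74.5 mm (centre 44–52 implied) |
| Slim box angle to the carton | under 1° | 6.9° (0.12 rad) |

- **Other goods:** in the final scene picture they stand where they were at the start. I checked this by eye, not by measurement. The gripper was clear of everything.
- **Jam:** on the first slide the fingertips caught the carton's front edge, with about 21 N at the wrist. I backed off, raised the tool 2 mm and finished the slide.
- **Disagreements:** one depth reading on the tile (pixel 180,110) came out at 394 mm and I ignored it. When the plaque stopped at the rear wall, the finger position put it about 2.5 mm deeper than the camera did; both put it against the wall.

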